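# Let a jar out by the lever and ease the lid down

## Robot

A 6-joint arm with a two-finger parallel gripper is mounted at the origin on the work surface. World frame = base frame: x ahead of the robot, y to its left, z up, the work surface at z = 0. Lengths are in mm, angles in rad, forces in N, time in s.
With the tool pointing down it reaches from about 350 to 875 mm from the base axis. Payload 4.2 kg.
Tool frame: the origin (TCP) lies between the finger pads; the fingertips stand 14 mm ahead of it and the grasp point (between the pads) lies 5 mm behind it; z points along the fingers, y is the line along which they close (so a half turn about z gives the same grasp; the last joint's range is limited). The gripper opens to 85 mm and grips with 20 to 120 N. Pads are 22 mm wide; open, the fingers measure 114 mm over their backs; the gripper's body (76 mm by 85 mm) begins 54 mm behind the grasp point. The pads swing forward as they close: fully open they stand 13 mm farther back than shut.
Start: joints at [-0.941, 0.385, 0.008, 0, -1.194, -0.259], TCP at [226.49, -582.496, 245.312] pointing down, gripper open.
Joint ranges: [-3.14, 3.14], [-1.21, 2.06], [-1.07, 1.41], [-3.16, 2.05], [-2.99, -0.16], [-3.1, 3.1]. Speed limits (rad/s): [2.79, 2.79, 3.14, 3.14, 3.14, 3.14].

## Interface

Orientations are given as a unit quaternion [x, y, z, w].
In Python, from bench import * gives the robot as it stands.
- The arm moves only by the tool carry_out, never from a script. Its argument "motion" is a list of rows, each a list of 7 numbers: the turn, a rotation vector about the tool's x, y, z in rad, then the shift along the tool's x, y, z in mm, then the opening, from -1 (shut) to 1 (fully open), so that 0 is half open. A call has 1 to 5 rows; each row is the pose to reach, as a shift and turn from the pose commanded when the call began, along the tool's axes at that moment; what a row does not reach only later rows make up. A row lasts 1/8 s, in which the tool goes at most 62.5 mm and 10.7 degrees, less where a joint would pass 70% of its speed; a pose out of reach is approached as far as the arm can. A call with a gripper value outside its range is refused whole. The fingers move at their own pace and stop on an object; the grip force is fixed at half the most. Time passes only in rows, so rows that repeat a pose let the fingers close. It gives the time, the measured TCP pose, the force, the opening and the grip force at its end, in the units of the state.
- read_state(): the state, without advancing time (a new reading comes with each control period).
- get_image(name): name is "scene" or "top"; returns a dict with "color" (400x640x3 uint8, blue, green, red), "mtx" (3x3 intrinsics, pixels), "k1" (the pictures are not rectified: a ray, as slopes to the right and down, at radius r is drawn at 1 + k1 r^2 times it, then the intrinsics apply), "position" and "orientation" of the camera in the world. Camera axes: x right, y down, z forward; pixel columns grow to the right and rows downward; lengths in mm; the calibration is good to about 2 mm. A picture is of the moment at which its call begins. There is no depth.
- job_done(): hands the job in; it is judged then, once.
The state is a dict: "clock": time; "joints": joint angles; "joint_vel": joint speeds; "joint_efforts": joint torques, N m; "position": TCP position; "ee_rot": TCP orientation; "contact_force": force on the tool from outside, world axes, zero at the start; "wrist_torque": the same for the moment, N m; "gripper_width": finger opening in mm; "grasp_force": force on a finger pad.
Only numpy, scipy, OpenCV 4.12 (cv2) and the standard library are available. Lean on these libraries where they do the work, as an engineer would, in place of code of your own. Each camera call takes 0.05 s, during which the arm holds its last target. There are 200 camera calls.

## Task

Let the longer of the two lying glass jars out of the clear organiser: with the fingertips press down the paddle behind its lane all the way, so that the linked white-framed lid lifts fully, and keep it down until the jar has rolled to rest against the front lip. Then ease the paddle up, taking about three seconds, with the fingertips on it until the lid is shut, so that the lid comes down softly and does not slam, and move clear. Grasp nothing, do not touch the lids or the jars, and leave the shorter jar and everything else on the shelf where it is.

Things in the scene. Friction and masses are not known exactly. Their poses are not given: they have to be found in the camera images.
- organiser: fixed clear plastic organiser, 245 mm long, 196 wide, 132 high; origin at shelf height; its +x points to the outlet, +y is its left. Two open-topped lanes (centres y = +0.048 left, -0.048 right, 92 mm wide inside) slope down 10 degrees to +x; each has a hanging white-framed lid, then an open catch bay ended by a 42 mm high front lip (inner face x = 0.165). The lever paddles stick out behind, at x = -0.136.
- paddle_left (a point): centre of the top face of the aluminium paddle of the left lever (organiser y = +0.048), a plate 36 x 34 (along y) x 8 mm. Height over the shelf 151 mm at rest, 107 mm fully pressed, with under 5 mm sideways travel (pivot 90 mm from it towards the outlet, 125 mm up). Pressing takes 2 N at first, 4.5 N at the stop. Free for 40 mm around and below, but for its arm and things lying on the shelf.
- paddle_right (a point): centre of the top face of the aluminium paddle of the right lever (organiser y = -0.048), a plate 36 x 34 (along y) x 8 mm. Height over the shelf 151 mm at rest, 107 mm fully pressed, with under 5 mm sideways travel (pivot 90 mm from it towards the outlet, 125 mm up). Pressing takes 2 N at first, 4.5 N at the stop. Free for 40 mm around and below, but for its arm and things lying on the shelf.
- lever_left (a joint): value of the hinge of the left lever, rad: 0 at rest (paddle raised 0.25 rad above level), 0.50 at its hard lower stop (paddle 0.25 rad below level). A light spring returns it at once, with hardly any damping.
- lever_right (a joint): value of the hinge of the right lever, rad: 0 at rest (paddle raised 0.25 rad above level), 0.50 at its hard lower stop (paddle 0.25 rad below level). A light spring returns it at once, with hardly any damping.
- lid_left (a joint): hinge of the flap lid (clear plate in a white frame) of the left lane, rad: 0 shut (hanging across the lane, holding back a jar), 1.35 fully lifted towards the outlet. Hinge at organiser x = 0.040, 122 mm up; flap 85 mm long, 86 wide. Linked to the lever of its lane (lid = 2.7 x lever).
- lid_right (a joint): hinge of the flap lid (clear plate in a white frame) of the right lane, rad: 0 shut (hanging across the lane, holding back a jar), 1.35 fully lifted towards the outlet. Hinge at organiser x = 0.040, 122 mm up; flap 85 mm long, 86 wide. Linked to the lever of its lane (lid = 2.7 x lever).
- long_jar: the longer glass jar (filled with red lentils, steel screw cap), 44 mm diameter, 84 mm long, about 150 g, lying across a lane (either one) behind the lid; origin at its centre, y along its length. It starts at organiser x = 0.013 and, let out, rolls in under a second to rest against the front lip at organiser x = 0.143, 38 mm above the shelf.
- short_jar: the shorter glass jar, same filling, diameter and cap, 56 mm long, about 110 g, lying in the other lane; origin at its centre, y along its length. To stay behind its lid.
- tall_jar: upright glass jar, 60 mm diameter, 120 mm high, origin under its centre, loose; bystander
- canister: closed white canister with screw-top lid, 96 mm diameter, 131 mm high, origin under its centre, loose; bystander
- tongs: stainless tongs lying flat, 220 mm long along their x, 60 mm wide, 14 mm high, loose; bystander
- spoon: green silicone spoon lying flat, 220 mm long along its x, loose; bystander

How it is judged (in metres and radians):
On the way:
1. a lid is held fully lifted by the fingers on its lever while the longer jar lies at rest in the catch bay (((value of joint lid_left above 1.2 rad and contact force between the fingers and lever_left above 0.5 N) or (value of joint lid_right above 1.2 rad and contact force between the fingers and lever_right above 0.5 N)) and x of long_jar in the frame of organiser between 0.125 and 0.165 m and z of long_jar in the frame of organiser below 0.06 m and y of long_jar in the frame of organiser between -0.096 and 0.096 m and linear speed of long_jar below 0.05 m/s), for 0.2 s.
At the end, for the whole second after the job is handed in: Both lids are shut (within 0.06 rad), the longer jar rests in the catch bay against the front lip (centre at organiser x 0.125 to 0.165), the shorter jar is within 15 mm of its start (value of joint each of lid_left, lid_right below 0.06 rad and x of long_jar in the frame of organiser between 0.125 and 0.165 m and z of long_jar in the frame of organiser below 0.06 m and y of long_jar in the frame of organiser between -0.096 and 0.096 m and linear speed of long_jar below 0.02 m/s and distance of short_jar from where it was at the start of the episode below 0.015 m); the robot touches nothing.
It fails at once if a lid slammed: in its last 0.35 rad it closed faster than 1.5 rad/s ((value of joint lid_left below 0.35 rad and velocity of joint lid_left below -1.5 rad/s) or (value of joint lid_right below 0.35 rad and velocity of joint lid_right below -1.5 rad/s)).
It fails at once if the robot pushed a lid itself (contact force between any of the fingers, the arm and lid_left above 0.5 N or contact force between any of the fingers, the arm and lid_right above 0.5 N).
It fails at once if the robot touched or lifted a lying jar (contact force between any of the fingers, the arm and long_jar above 0.3 N or contact force between any of the fingers, the arm and short_jar above 0.3 N or height (world z) of any of long_jar, short_jar above 0.085 m).
It fails at once if the shorter jar was let out (distance of short_jar from where it was at the start of the episode above 0.02 m).
It fails at once if a bystander was moved by more than 20 mm or tipped (distance of any of tall_jar, canister, tongs, spoon from where it was at the start of the episode above 0.02 m or angle between any of tall_jar, canister, tongs, spoon's own z axis and vertical above 0.3 rad).
It also fails if it takes over 43 s, if anything falls off the work surface, if the arm or the gripper's body presses on something with over 40 N, if the wrist force passes 120 N, or if a joint passes its speed limit or range.

## Working session

There is one attempt and no reset: what is moved stays moved. The work goes in short steps, Python scripts to look and compute and a tool call to move; the robot and the scene stay as the last step left them, time stands still between calls to the robot, and variables do not carry over. Pictures are saved under pics/ and viewed, at most 10 in all, crops included, and the job is handed in when it is done.

Besides the shell and the picture viewer there is one more tool, called after "Emit:" by a JSON object that holds its "fn" and its "kwargs", one argument or row to a line. carry_out: Moves the arm, as the interface text tells. Its arguments: {"type":"object","properties":{"motion":{"type":"array"}},"required":["motion"]}

```bash
mkdir -p pics
python3 - <<'E'
from bench import *
import cv2
for n in("scene","top"):
    g=get_image(n); cv2.imwrite(f"pics/{n}0.png",g["color"]); print(n,g["mtx"],g["k1"],g["position"],g["orientation"])
s=read_state(); print(s["clock"],s["position"],s["ee_rot"],s["gripper_width"])
E
```

```text
scene [[502.85058674   0.         316.48705413]
 [  0.         502.85058674 197.53648179]
 [  0.           0.           1.        ]] 0.05449018818348432 [1461.28425826 -265.47549018  805.27887885] [ 0.73215287  0.51275577 -0.25380001 -0.36962042]
top [[384.69630561   0.         321.52689939]
 [  0.         384.69630561 200.06375024]
 [  0.           0.           1.        ]] -0.05991448560518227 [ 529.43241867   80.14651478 1073.35362165] [ 0.70997245 -0.70308822  0.03706057 -0.01525074]
0.1 [ 226.30654678 -582.05151027  244.31503175] [-1.84286345e-01  9.82872090e-01  9.68709699e-04 -2.43403550e-04] 85.5415033759966
```

View pics/scene0.png

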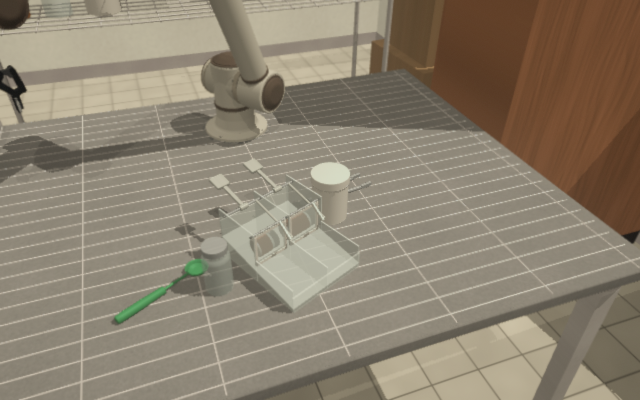

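View pics/top0.png

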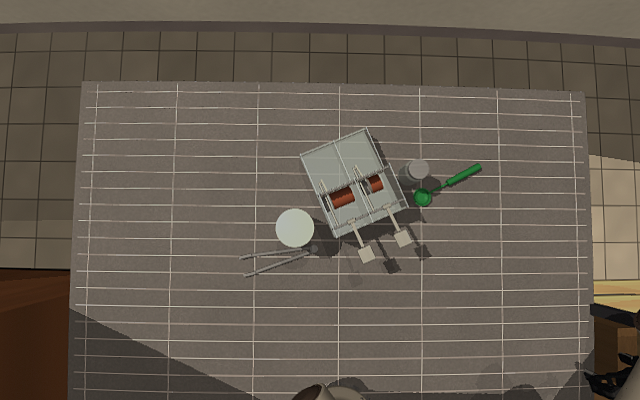

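The top view shows the outlet pointing up-left. The longer jar is in the left lane (342,197) and the shorter one in the right lane (376,184). The left paddle is at about (366,255) and the right at (403,238). In the scene view the left paddle is at about (253,165).

```bash
cat > h.py <<'E'
from bench import *
import cv2, numpy as np
from scipy.spatial.transform import Rotation as R
def ray(g,uv):
    m=g["mtx"]; d=np.array([(uv[0]-m[0,2])/m[0,0],(uv[1]-m[1,2])/m[1,1]]); p=d.copy()
    for _ in range(20): p=d/(1+g["k1"]*(p@p))
    return np.array(g["position"]),R.from_quat(g["orientation"]).apply([p[0],p[1],1])
def onz(g,uv,z):
    o,d=ray(g,uv); return o+d*(z-o[2])/d[2]
def tri(g1,a,g2,b):
    o1,d1=ray(g1,a);o2,d2=ray(g2,b)
    t=np.linalg.lstsq(np.c_[d1,-d2],o2-o1,rcond=None)[0]
    p,q=o1+t[0]*d1,o2+t[1]*d2; return (p+q)/2,np.linalg.norm(p-q)
def paddle(g,seed,thr):
    c=g["color"];u,v=seed;gr=cv2.cvtColor(c,cv2.COLOR_BGR2GRAY)
    m=np.zeros_like(gr);m[v-13:v+14,u-13:u+14]=(gr>thr)[v-13:v+14,u-13:u+14]*255
    m=cv2.morphologyEx(m,cv2.MORPH_OPEN,np.ones((7,7) if thr<1000 else 0,np.uint8))
    n,l,s,ce=cv2.connectedComponentsWithStats(m);i=1+np.argmax(s[1:,4]);return ce[i],s[i]
E
python3 - <<'E'
from h import *
t=get_image("top");s=get_image("scene")
gt=t["color"];print(cv2.cvtColor(gt,cv2.COLOR_BGR2GRAY)[255,350:385])
for n,a in(("L",(366,255)),("R",(403,238))):
    ce,st=paddle(t,a,150);print(n,ce,st,onz(t,ce,151))
# lentil sizes
hsv=cv2.cvtColor(gt,cv2.COLOR_BGR2HSV);m=((hsv[...,0]<12)&(hsv[...,1]>130)).astype(np.uint8)
m[:160]=0;m[220:]=0
for c in cv2.findContours(m,0,2)[0]:
    if cv2.contourArea(c)>20: r=cv2.minAreaRect(c);print(r,onz(t,r[0],65))
def crop(g,x,y,w,h): return cv2.resize(g["color"][y:y+h,x:x+w],None,fx=5,fy=5,interpolation=cv2.INTER_CUBIC)
cv2.imwrite("pics/c.png",np.hstack([crop(t,340,220,80,60),crop(s,205,150,75,60)]))
E
```

```text
[ 95  95  95  98  96  93  96  95  89 115 166 159 161 161 162 160 160 159
 158 157 160 161 158 165 125  89  95  93  93  91  93  85  87  70  45]
L [366.02027027 254.04054054] [360 248  13  13 148] [469.56805688 -55.70932205 151.        ]
R [402.47368421 238.31578947] [397 233  12  12 133] [ 507.61121419 -144.10651846  151.        ]
((341.745849609375, 196.89649963378906), (15.231237411499023, 21.634178161621094), 67.16634368896484) [613.31357804  -3.91354914  65.        ]
((375.4827575683594, 182.70689392089844), (15.041322708129883, 10.770329475402832), 68.19859313964844) [652.10419788 -93.50614902  65.        ]
```

View pics/c.png

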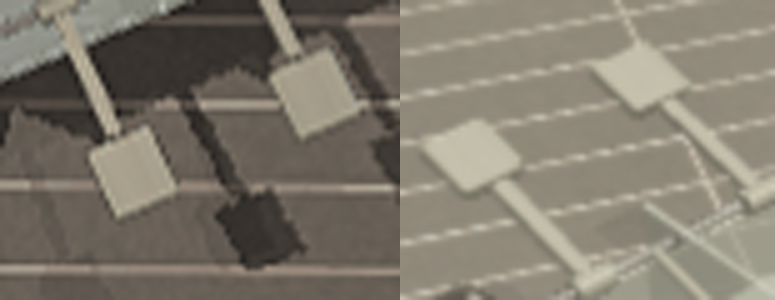

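The crops show both paddles clearly, left paddle centre at top pixel (366,254). The longer jar is in the left lane, since its lentil patch is 22 px long against 11 px for the other. The tool yaw is already within 2° of the organiser's.

Emit:
{"fn": "carry_out", "kwargs": {
  "motion": [
    [0,0,0,-42,40,0,-1],
    [0,0,0,-84,80,0,-1],
    [0,0,0,-126,121,0,-1],
    [0,0,0,-168,162,0,-1],
    [0,0,0,-210,202,0,-1]
  ]
}}

```text
clock: 0.82
position: [349.4, -316.4, 245.4]
ee_rot: [-0.184, 0.983, -0.0, 0.0]
contact_force: [1.5, -1.4, 0.3]
gripper_width: 0.3
grasp_force: 0.0
```

Emit:
{"fn": "carry_out", "kwargs": {
  "motion": [
    [0,0,0,-42,40,0,-1],
    [0,0,0,-84,80,0,-1],
    [0,0,0,-126,121,0,-1],
    [0,0,0,-168,162,0,-1],
    [0,0,0,-207,201,0,-1]
  ]
}}

```text
clock: 1.45
position: [469.6, -53.8, 245.5]
ee_rot: [-0.185, 0.983, -0.0, 0.0]
contact_force: [1.3, -0.3, 0.4]
gripper_width: 0.1
grasp_force: 0.0
```

Emit:
{"fn": "carry_out", "kwargs": {
  "motion": [
    [0,0,0,0,0,15,-1],
    [0,0,0,0,0,30,-1],
    [0,0,0,0,0,45,-1],
    [0,0,0,0,0,55,-1],
    [0,0,0,0,0,55,-1]
  ]
}}

```text
clock: 2.08
position: [468.7, -55.9, 189.7]
ee_rot: [-0.184, 0.983, -0.0, -0.001]
contact_force: [0.3, 0.3, 0.7]
gripper_width: -0.1
grasp_force: 0.0
```

Run:
```python
from h import *
t=get_image("top");s=get_image("scene");r=read_state();print(r["clock"],r["position"],r["ee_rot"],r["contact_force"],r["gripper_width"])
def crop(g,x,y,w,h): return cv2.resize(g["color"][y:y+h,x:x+w],None,fx=4,fy=4,interpolation=cv2.INTER_CUBIC)
cv2.imwrite("pics/d.png",np.hstack([crop(t,320,200,100,120),crop(s,205,100,100,120)]))
```

```text
2.175 [469.4355839  -55.84396029 190.71944863] [-1.84358156e-01  9.82859064e-01 -1.09088388e-04  3.44734045e-04] [ 0.07878966 -0.52325521 -0.49580352] 0.2656129282235223
```

View pics/d.png

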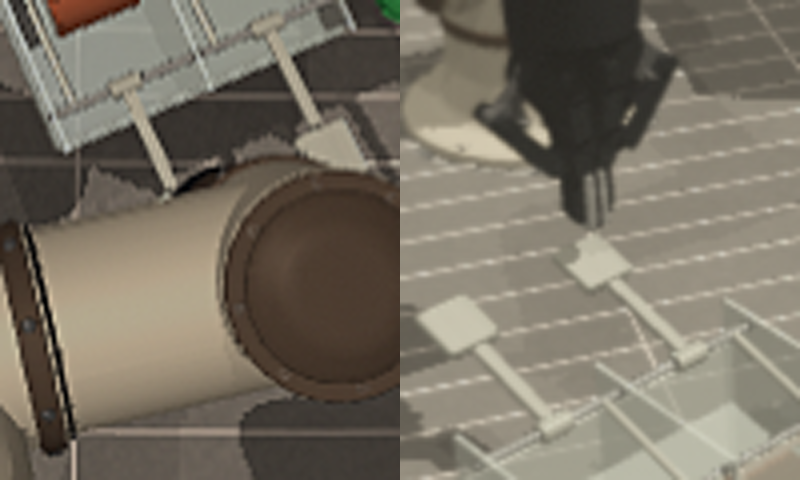

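The scene view shows the fingertips directly above the left paddle, at about crop (590,225), with clear space around. Now I'll press down.

Emit:
{"fn": "carry_out", "kwargs": {
  "motion": [
    [0,0,0,0,0,8,-1],
    [0,0,0,0,0,14,-1],
    [0,0,0,0,0,19,-1],
    [0,0,0,0,0,24,-1],
    [0,0,0,0,0,29,-1]
  ]
}}

```text
clock: 2.8
position: [469.1, -55.9, 161.2]
ee_rot: [-0.184, 0.983, -0.0, -0.0]
contact_force: [-1.0, -0.5, 2.2]
gripper_width: -0.2
grasp_force: 0.9
```

Emit:
{"fn": "carry_out", "kwargs": {
  "motion": [
    [0,0,0,0,0,6,-1],
    [0,0,0,0,0,12,-1],
    [0,0,0,0,0,18,-1],
    [0,0,0,0,0,24,-1],
    [0,0,0,0,0,30,-1]
  ]
}}

```text
clock: 3.42
position: [469.0, -55.9, 131.0]
ee_rot: [-0.184, 0.983, -0.0, -0.0]
contact_force: [-2.6, -1.1, 5.6]
gripper_width: 0.2
grasp_force: 2.5
```

Emit:
{"fn": "carry_out", "kwargs": {
  "motion": [
    [0,0,0,0,0,3,-1],
    [0,0,0,0,0,6,-1],
    [0,0,0,0,0,8,-1],
    [0,0,0,0,0,8,-1],
    [0,0,0,0,0,8,-1]
  ]
}}

```text
clock: 4.05
position: [469.9, -55.5, 123.7]
ee_rot: [-0.185, 0.983, 0.0, 0.001]
contact_force: [-1.3, 0.3, 5.1]
gripper_width: 0.1
grasp_force: 2.6
```

Emit:
{"fn": "carry_out", "kwargs": {
  "motion": [
    [0,0,0,0,0,1,-1],
    [0,0,0,0,0,2,-1],
    [0,0,0,0,0,2,-1],
    [0,0,0,0,0,2,-1],
    [0,0,0,0,0,2,-1]
  ]
}}

```text
clock: 4.68
position: [470.1, -55.5, 122.9]
ee_rot: [-0.185, 0.983, -0.0, 0.001]
contact_force: [-4.1, 1.0, 12.8]
gripper_width: 0.2
grasp_force: 6.4
```

Run:
```python
from h import *
t=get_image("top");s=get_image("scene");r=read_state();print(r["clock"],r["position"],r["contact_force"])
hsv=cv2.cvtColor(t["color"],cv2.COLOR_BGR2HSV);m=((hsv[...,0]<12)&(hsv[...,1]>130)).astype(np.uint8)
m[:120]=0;m[220:]=0;m[:,:290]=0;m[:,400:]=0
for c in cv2.findContours(m,0,2)[0]:
    if cv2.contourArea(c)>20: q=cv2.minAreaRect(c);w=onz(t,q[0],45);d=w[:2]-np.array([469.5,-55.7]);print(q,w,"org x",d@[.919,.395]-136)
def crop(g,x,y,w,h): return cv2.resize(g["color"][y:y+h,x:x+w],None,fx=4,fy=4,interpolation=cv2.INTER_CUBIC)
cv2.imwrite("pics/e.png",np.hstack([crop(t,290,115,70,130),crop(s,215,160,130,130)]))
```

```text
4.775 [470.08929386 -55.52741321 122.8798746 ] [-3.59685447  1.42059979 12.27072051]
((375.4319763183594, 182.7366943359375), (15.076925277709961, 10.846156120300293), 67.38013458251953) [654.45433234 -96.81180363  45.        ] org x 17.733868982964992
((321.70709228515625, 152.49705505371094), (9.923077583312988, 21.230772018432617), 67.38013458251953) [735.06248072  49.34520697  45.        ] org x 149.54477653369736
```

View pics/e.png

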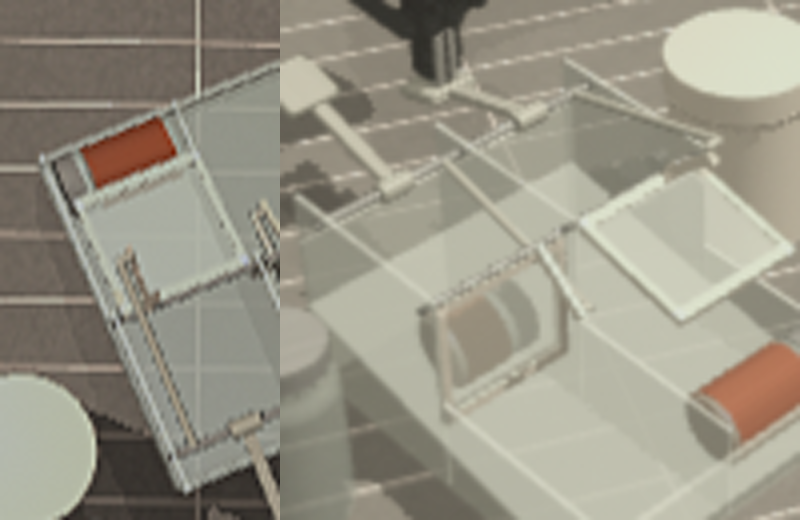

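The left lid is fully lifted and the stop is reached (12.8 N). The longer jar lies at the front lip at top pixel (322,152), organiser x≈0.15, and the shorter one is unmoved. I'll hold a little longer, then ease up.

Emit:
{"fn": "carry_out", "kwargs": {
  "motion": [
    [0,0,0,0,0,0,-1],
    [0,0,0,0,0,0,-1],
    [0,0,0,0,0,0,-1],
    [0,0,0,0,0,0,-1],
    [0,0,0,0,0,0,-1]
  ]
}}

```text
clock: 5.4
position: [470.1, -55.5, 122.9]
ee_rot: [-0.185, 0.983, -0.0, 0.001]
contact_force: [-2.8, 2.2, 12.8]
gripper_width: -0.1
grasp_force: 6.4
```

Emit:
{"fn": "carry_out", "kwargs": {
  "motion": [
    [0,0,0,0,0,-2,-1],
    [0,0,0,0,0,-4,-1],
    [0,0,0,0,0,-6,-1],
    [0,0,0,0,0,-8,-1],
    [0,0,0,0,0,-10,-1]
  ]
}}

```text
clock: 6.02
position: [469.0, -55.9, 131.3]
ee_rot: [-0.184, 0.983, -0.0, -0.0]
contact_force: [-2.0, -0.4, 5.3]
gripper_width: -0.1
grasp_force: 2.2
```

Emit:
{"fn": "carry_out", "kwargs": {
  "motion": [
    [0,0,0,0,0,-2,-1],
    [0,0,0,0,0,-4,-1],
    [0,0,0,0,0,-6,-1],
    [0,0,0,0,0,-8,-1],
    [0,0,0,0,0,-10,-1]
  ]
}}

```text
clock: 6.65
position: [468.8, -55.9, 141.3]
ee_rot: [-0.184, 0.983, 0.0, -0.0]
contact_force: [-2.6, -1.3, 3.5]
gripper_width: 0.2
grasp_force: 1.8
```

Emit:
{"fn": "carry_out", "kwargs": {
  "motion": [
    [0,0,0,0,0,-2,-1],
    [0,0,0,0,0,-4,-1],
    [0,0,0,0,0,-6,-1],
    [0,0,0,0,0,-8,-1],
    [0,0,0,0,0,-10,-1]
  ]
}}

```text
clock: 7.28
position: [469.7, -55.5, 151.6]
ee_rot: [-0.184, 0.983, 0.0, 0.001]
contact_force: [0.1, -0.3, 2.2]
gripper_width: 0.3
grasp_force: 1.1
```

Emit:
{"fn": "carry_out", "kwargs": {
  "motion": [
    [0,0,0,0,0,-2,-1],
    [0,0,0,0,0,-4,-1],
    [0,0,0,0,0,-6,-1],
    [0,0,0,0,0,-8,-1],
    [0,0,0,0,0,-10,-1]
  ]
}}

```text
clock: 7.9
position: [469.2, -55.8, 161.4]
ee_rot: [-0.184, 0.983, -0.0, 0.0]
contact_force: [2.0, 1.1, 1.5]
gripper_width: 0.0
grasp_force: 0.8
```

Emit:
{"fn": "carry_out", "kwargs": {
  "motion": [
    [0,0,0,0,0,-2,-1],
    [0,0,0,0,0,-4,-1],
    [0,0,0,0,0,-6,-1],
    [0,0,0,0,0,-8,-1],
    [0,0,0,0,0,-10,-1]
  ]
}}

```text
clock: 8.52
position: [468.4, -55.9, 171.1]
ee_rot: [-0.184, 0.983, 0.0, -0.001]
contact_force: [-0.1, -0.1, 0.2]
gripper_width: 0.2
grasp_force: 0.0
```

Contact was released gently. Moving clear now.

Emit:
{"fn": "carry_out", "kwargs": {
  "motion": [
    [0,0,0,0,0,-4,-1],
    [0,0,0,0,0,-15,-1],
    [0,0,0,0,0,-30,-1],
    [0,0,0,0,0,-50,-1],
    [0,0,0,0,0,-75,-1]
  ]
}}

```text
clock: 9.15
position: [468.9, -55.9, 247.4]
ee_rot: [-0.184, 0.983, -0.0, -0.0]
contact_force: [-0.2, 0.6, 0.5]
gripper_width: 0.2
grasp_force: 0.0
```

Emit:
{"fn": "carry_out", "kwargs": {
  "motion": [
    [0,0,0,10,-20,0,-1],
    [0,0,0,25,-60,0,-1],
    [0,0,0,40,-100,0,-1],
    [0,0,0,50,-120,0,-1],
    [0,0,0,50,-120,0,-1]
  ]
}}

```text
clock: 9.78
position: [465.8, -186.9, 246.8]
ee_rot: [-0.183, 0.983, -0.0, 0.0]
contact_force: [-0.5, 0.8, 0.1]
gripper_width: -0.0
grasp_force: 0.0
```

Run:
```python
from h import *
t=get_image("top");s=get_image("scene");r=read_state();print(r["clock"],r["position"],r["contact_force"])
def crop(g,x,y,w,h): return cv2.resize(g["color"][y:y+h,x:x+w],None,fx=3,fy=3,interpolation=cv2.INTER_CUBIC)
cv2.imwrite("pics/f.png",np.hstack([crop(t,290,115,120,170),crop(s,205,130,140,170)]))
```

```text
9.875 [ 465.97494268 -185.59964694  246.70855664] [ 0.09909846  0.18330705 -0.17797396]
```

View pics/f.png

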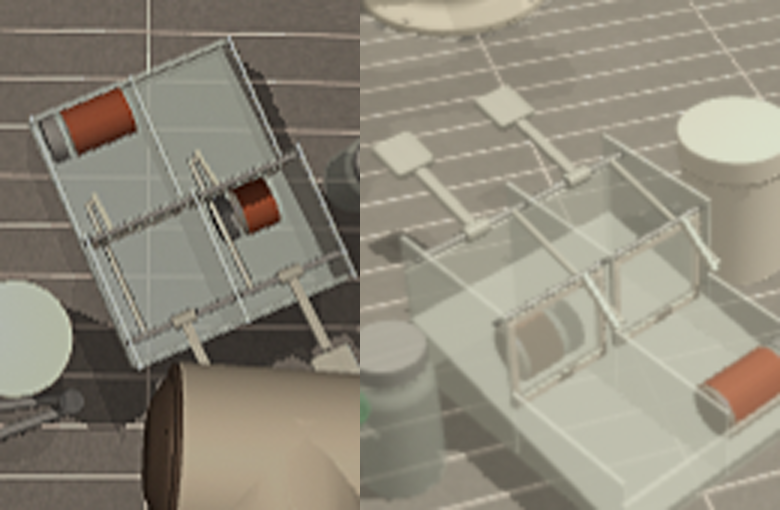

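Both lids are shut. The longer jar lies at the lip (crop (97,122)), the shorter one is behind its lid (crop (255,205)), and the arm is clear.

```bash
python3 -c "
from bench import *
print(job_done())"
```

```text
the job is handed in; nothing more can be done
None
```

The longer jar is out and resting against the front lip, its lid came down softly over about three seconds, both lids are shut, the shorter jar is still behind its lid, and the job is handed in (no verdict was returned).

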